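# Slide a loaded setter between the kiln posts

## Robot

A 6-joint arm with a two-finger parallel gripper is mounted at the origin on the work surface. World frame = base frame: x ahead of the robot, y to its left, z up, the work surface at z = 0. Lengths are in m, angles in rad, forces in N, time in s.
With the tool pointing down it reaches from about 0.3 to 0.95 m from the base axis. Payload 3.1 kg.
Tool frame: the origin (TCP) lies on the centre line of the jaws, within the pads' length; the fingertips stand tcp_to_tips ahead of it and the grasp point (between the pads) lies 2 mm behind it (tcp_to_tips is the distance from the TCP to the fingertips, in m); z points along the fingers, y is the line along which they close (so a half turn about z gives the same grasp; the last joint's range is limited). The gripper opens to 85 mm and grips with 20 to 120 N. Pads are 22 mm wide; open, the fingers measure 114 mm over their backs; the gripper's body (76 mm by 85 mm) begins 54 mm behind the grasp point. The pads swing forward as they close: fully open they stand 13 mm farther back than shut.
Start: joints at [1.231, 0.308, 1.634, -0, 1.2, -0.07], TCP at [0.167, 0.602, 0.22] pointing down, gripper open.
Joint ranges: [-3.06, 3.06], [-0.79, 1.96], [0.05, 2.63], [-1.19, 4.34], [0.05, 2.64], [-2.94, 2.94]. Speed limits (rad/s): [2.79, 2.79, 3.14, 3.14, 3.14, 3.14].

## Interface

Orientations are given as a unit quaternion [w, x, y, z].
In Python, from plant import get_state, read_camera, job_done, tcp_to_tips gives the robot as it stands.
- The arm moves only by the tool carry_out, never from a script. Its argument "deltas" is a list of rows, each a list of 7 numbers: the shift along the tool's x, y, z in m, then the turn, a rotation vector about the tool's x, y, z in rad, then the opening, from 0 (shut) to 1 (fully open). A call has 1 to 20 rows; each row is the pose to reach, as a shift and turn from the pose commanded when the call began, along the tool's axes at that moment; what a row does not reach only later rows make up. A row lasts 1/10 s, in which the tool goes at most 50 mm and 8.59 degrees, less where a joint would pass 70% of its speed; a pose out of reach is approached as far as the arm can. A call with a gripper value outside its range is refused whole. The fingers move at their own pace and stop on an object; "squeeze" is the grip in N (left out, the last holds). Time passes only in rows, so rows that repeat a pose let the fingers close. It gives the time, the measured TCP pose, the force, the opening and the grip force at its end, in the units of the state.
- get_state(): the state, without advancing time (a new reading comes with each control period).
- read_camera(name): name is "scene" or "top" or "wrist"; returns a dict with "frame" (420x560x3 uint8, red, green, blue), "vertical_fov" (degrees; the focal length in pixels is half the picture's height over the tangent of half this angle, whatever the lens; pixels are square), "cx", "cy" (the principal point, pixels), "xyz" and "orientation" of the camera in the world. Camera axes: x right, y down, z forward; pixel columns grow to the right and rows downward; lengths in m; the calibration is good to about 2 mm. The wrist camera is an equidistant fisheye: a pixel r from the principal point sees the ray r / f radians off the axis. A picture is of the moment at which its call begins. There is no depth.
- job_done(): hands the job in; it is judged then, once.
The state is a dict: "t": time; "joint_pos": joint angles; "joint_velocities": joint speeds; "joint_torque": joint torques, N m; "position": TCP position; "orientation": TCP orientation; "wrist_force": force on the tool from outside, world axes, zero at the start; "wrist_torque": the same for the moment, N m; "grip_width": finger opening in m; "gripper_force": force on a finger pad.
Only numpy, scipy, OpenCV 4.12 (cv2) and the standard library are available. Lean on these libraries where they do the work, as an engineer would, in place of code of your own. Each camera call takes 0.05 s, during which the arm holds its last target. There are 200 camera calls.

## Task

Push the setter tile, with the freshly glazed bowl riding on it, along the ware board, through the gap between the two front kiln posts and on to the middle of the kiln shelf, leaving it square to the shelf with the bowl still upright near its centre. Just push it with the fingers: never lift, pick up or tip the tile, do not touch the bowl (its glaze is wet), do not knock the posts, and leave the other things on the bench where they are.

Things in the scene. Friction and masses are not known exactly. Their poses are not given: they have to be found in the camera images.
- trolley: Fixed loading place: a kiln shelf (240 x 220 mm, white-washed top) on a low brick-lined trolley, and a plywood ware board (218 x 220 mm) butted against it, their tops flush at 55 mm above the bench: one smooth run of 460 mm. Origin: on the bench (z = 0) under the middle of the gap between the two front posts. x: along the run, from the ware board (x -240 to -22 mm) to the kiln shelf (x -20 to 220 mm), the way to push. y: across the run (edges at y = +-110 mm). z: up.
- gap (a point): Point on the running surface (55 mm above the bench) midway between the two front posts; axes as the trolley's. The gap is 130 mm wide (y -65 to +65 mm) and 30 mm deep (x -15 to +15 mm).
- shelf_middle (a point): Middle of the kiln shelf's top, 100 mm further along the trolley's x than the gap, 55 mm above the bench; axes as the trolley's. The tile's middle belongs here.
- post_left: Front kiln post, fixed upright on the shelf: 30 x 30 mm, 50 mm high, buff ceramic. Origin: middle of its foot, at trolley x 0, y +80 mm, z 55 mm; axes as the trolley's.
- post_right: The other front kiln post, the same, at trolley x 0, y -80 mm, z 55 mm.
- post_back: Third kiln post, the same, at the far edge of the shelf: trolley x 200 mm, y 0, z 55 mm.
- setter: Loose dark grey ceramic setter tile, 100 mm (its x) x 120 mm (its y) x 14 mm thick, corners rounded at 10 mm, about 0.25 to 0.5 kg. Origin: middle of its underside, z up. It starts flat on the ware board, its x within about 0.3 rad of the trolley's x, up to 30 mm off the middle line. It goes through the gap with its 120 mm across (5 mm to spare on each side).
- bowl: Small pale glazed bowl, 70 mm across the rim, 32 mm high, standing loose on the setter within 8 mm of its middle. Origin: middle of its underside, z up. Not to be touched.
- spray_bottle: Bystander: clear spray bottle with black head, 72 mm across, 209 mm high, on the bench past the far end of the shelf. Origin: middle of its underside.
- brush_pot: Bystander: ceramic pot of brushes, 82 mm across, 98 mm high (205 mm with brushes), on the bench next to the spray bottle, past the far end of the shelf. Origin: middle of its underside.
- spare_post: Bystander: spare kiln post 30 x 30 x 50 mm standing on the bench beside the ware board. Origin: middle of its underside.
- test_bowl: Bystander: grey-brown bowl, 80 mm across, 34 mm high, on the bench beside the run, near the gap. Origin: middle of its underside.
Mind the look-alikes: they are no part of the job. What is meant by the setter is not blue, purple or turquoise, and is the smaller of those in its own colour.

How it is judged:
On the way:
1. the setter is in the gap between the two front posts, flat on the running surface (x of setter in the frame of gap between -0.035 and 0.035 m and y of setter in the frame of gap between -0.008 and 0.008 m and z of setter in the frame of gap below 0.004 m), for 0.1 s.
At the end, for the whole second after the job is handed in: The setter lies flat and at rest on the kiln shelf, its middle within 20 mm along the run and 15 mm across it of the shelf's middle, within 0.15 rad of square; the bowl stands upright on it, within 25 mm of its middle (x of setter in the frame of shelf_middle between -0.02 and 0.02 m and y of setter in the frame of shelf_middle between -0.015 and 0.015 m and z of setter in the frame of shelf_middle between -0.004 and 0.004 m and angle between the x axis of setter and the x axis of trolley, either way round below 0.15 rad and horizontal distance between bowl and setter below 0.025 m and z of bowl in the frame of setter between 0.01 and 0.02 m and angle between bowl's own z axis and vertical below 0.1 rad and linear speed of each of setter, bowl below 0.01 m/s); the robot touches nothing.
It fails at once if the setter is lifted or tipped (raised more than 8 mm or tilted more than 0.12 rad) (z of setter in the frame of gap above 0.008 m or angle between setter's own z axis and vertical above 0.12 rad).
It fails at once if the robot touches the wet bowl (contact force between any of the arm, the fingers and bowl above 0.3 N).
It fails at once if a kiln post is knocked (more than 15 N from the tile or the robot) (contact force between any of setter, the arm, the fingers and post_left above 15 N or contact force between any of setter, the arm, the fingers and post_right above 15 N or contact force between any of setter, the arm, the fingers and post_back above 15 N).
It fails at once if a bystander is disturbed (moved more than 15 mm) (distance of any of spray_bottle, brush_pot, spare_post, test_bowl from where it was at the start of the episode above 0.015 m).
It also fails if it takes over 72 s, if anything falls off the work surface, if the arm or the gripper's body presses on something with over 40 N, if the wrist force passes 120 N, or if a joint passes its speed limit or range.

## Working session

There is one attempt and no reset: what is moved stays moved. The work goes in short steps, Python scripts to look and compute and a tool call to move; the robot and the scene stay as the last step left them, time stands still between calls to the robot, and variables do not carry over. Pictures are saved under pics/ and viewed, at most 10 in all, crops included, and the job is handed in when it is done.

Besides the shell and the picture viewer there is one more tool, called after "Request:" as name(argument=value, ...), one argument or row to a line, values as JSON. carry_out: Moves the arm, as the interface text tells. Its arguments: {"type":"object","properties":{"deltas":{"type":"array","items":{"type":"array","items":{"type":"number"}}},"squeeze":{"type":"number"}},"required":["deltas"]}

```bash
mkdir -p pics
cat > h.py <<'E'
import numpy as np, cv2
from plant import *
from scipy.spatial.transform import Rotation as R
def rot(q): return R.from_quat([q[1],q[2],q[3],q[0]])
def ray(c,u,v):
    h=c["frame"].shape[0]; f=h/2/np.tan(np.radians(c["vertical_fov"])/2)
    d=np.array([(u-c["cx"])/f,(v-c["cy"])/f,1.]); return rot(c["orientation"]).apply(d)
def onplane(c,u,v,z):
    d=ray(c,u,v); o=np.array(c["xyz"]); return o+d*(z-o[2])/d[2]
def proj(c,p):
    h=c["frame"].shape[0]; f=h/2/np.tan(np.radians(c["vertical_fov"])/2)
    q=rot(c["orientation"]).inv().apply(np.array(p)-c["xyz"]); return f*q[:2]/q[2]+[c["cx"],c["cy"]]
E
python3 - <<'E'
from h import *
import pickle
for n in("scene","top"):
    c=read_camera(n); cv2.imwrite(f"pics/{n}0.png",c["frame"][...,::-1]); pickle.dump(c,open(n+"0.pkl","wb"))
    print(n,c["xyz"],c["orientation"],c["vertical_fov"],c["cx"],c["cy"])
s=get_state(); print(s["t"],s["position"],s["orientation"],s["grip_width"],tcp_to_tips)
E
```

```text
scene [1.27084508 0.10251968 0.91248306] [-0.25666081  0.6632318   0.65585993 -0.25317297] 47.018349401243185 281.07912700741633 202.5652429364038
top [0.28789442 0.12056705 1.63485563] [ 0.0527267  -0.70498662  0.70532719 -0.05222369] 44.03698749156961 277.0662479154882 208.93677950780776
0.1 [0.16634931 0.60163483 0.21854206] [-2.17296637e-04  1.34472484e-01  9.90916749e-01 -1.04863759e-03] 0.08551689107817026 0.017
```

View pics/top0.png

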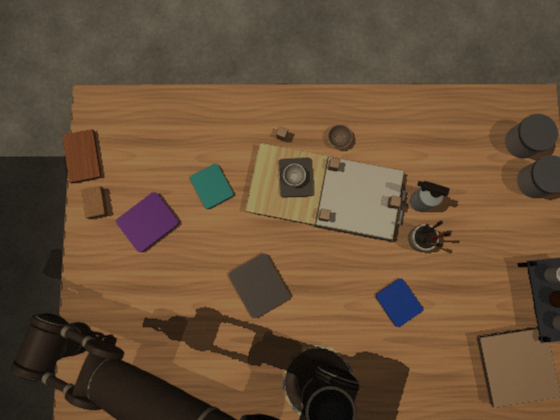

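View pics/scene0.png

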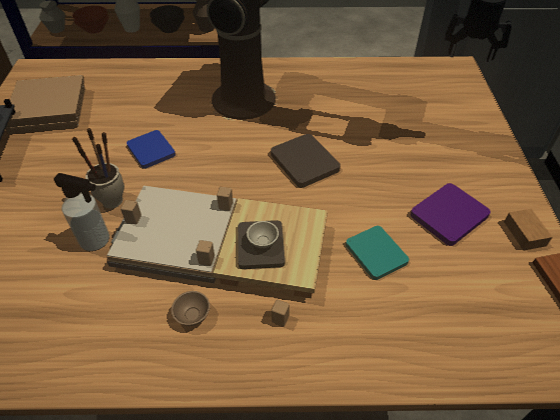

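The top view shows the tile with the bowl at about (296,177), the run from (250,180) to (403,200), and the front posts at (334,163) and (325,215). The scene view agrees. Next I'll measure by masks.

Run:
```python
from h import *
import pickle
c=pickle.load(open("top0.pkl","rb")); f=c["frame"]
crop=cv2.resize(f[130:255,235:420],None,fx=4,fy=4,interpolation=cv2.INTER_CUBIC)
cv2.imwrite("pics/crop0.png",crop[...,::-1])
hsv=cv2.cvtColor(f,cv2.COLOR_RGB2HSV)
for u,v in [(285,165),(308,185),(360,195),(265,180),(335,162),(295,172),(240,200)]: print((u,v),f[v,u],hsv[v,u])
for z in(0,.055): print(onplane(c,296,177,z), onplane(c,250,180,z),onplane(c,403,200,z))
```

```text
(285, 165) [61 51 42] [14 79 61]
(308, 185) [64 54 45] [14 76 64]
(360, 195) [154 142 119] [ 20  58 154]
(265, 180) [155 142  90] [ 24 107 155]
(335, 162) [130 101  70] [ 16 118 130]
(295, 172) [111 101  82] [ 20  67 111]
(240, 200) [135  95  58] [ 14 145 135]
[0.63628691 0.06080545 0.        ] [0.62654507 0.2085297  0.        ] [ 0.56118767 -0.28018356  0.        ]
[0.62456625 0.06281596 0.055     ] [0.61515215 0.20557046 0.055     ] [ 0.55199351 -0.26670147  0.055     ]
```

View pics/crop0.png

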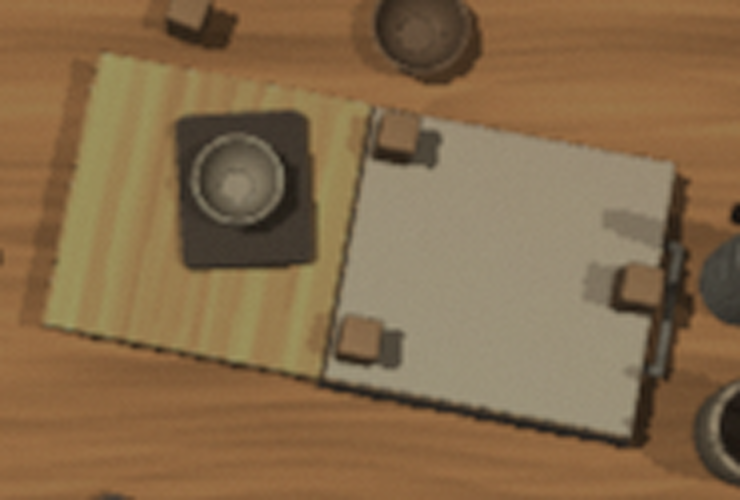

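The enlarged crop shows the run's corners at (105,55), (677,160), (632,440) and (45,325), and the seam from (370,103) to (322,380). The tile is at about (247,190) and is turned relative to the run.

```bash
cat >> h.py <<'E'
def fit(model,meas):
    m=np.array(model)[:,:2];p=np.array(meas)[:,:2];mc=m.mean(0);pc=p.mean(0)
    a,b=m-mc,p-pc; th=np.arctan2((a[:,0]*b[:,1]-a[:,1]*b[:,0]).sum(),(a*b).sum())
    Rm=np.array([[np.cos(th),-np.sin(th)],[np.sin(th),np.cos(th)]]); t=pc-Rm@mc
    return th,t,(p-(m@Rm.T+t))
def tile(c,T,zt=.069,box=None,thr=80):
    """tile from dark mask: rect of the hull (dark part), in trolley frame; T=(th,t)"""
    f=c["frame"]; g=f.max(2); k=np.zeros(g.shape,np.uint8)
    u0,v0,u1,v1=box; k[v0:v1,u0:u1]=(cv2.GaussianBlur(g,(3,3),0)[v0:v1,u0:u1]<thr)
    cs,_=cv2.findContours(k,0,1); cn=max(cs,key=cv2.contourArea)[:,0]
    th,t=T; P=np.array([onplane(c,u,v,zt)[:2] for u,v in cv2.convexHull(cn)[:,0]])-t
    P=P@np.array([[np.cos(th),-np.sin(th)],[np.sin(th),np.cos(th)]])
    return cv2.minAreaRect((P*1000).astype(np.float32))
E
python3 - <<'E'
from h import *
import pickle
c=pickle.load(open("top0.pkl","rb"))
px=lambda u,v:(235+(u-1.5)/4,130+(v-1.5)/4)
pts=[(105,55),(677,160),(632,440),(45,325),(370,103),(322,380)]
mod=[(-.24,.11),(.22,.11),(.22,-.11),(-.24,-.11),(-.021,.11),(-.021,-.11)]
W=[onplane(c,*px(*p),.055) for p in pts]
th,t,r=fit(mod,W); print("trolley",th,t,(r*1000).round(1).tolist())
np.save("T.npy",[th,*t])
print(tile(c,(th,t),box=(275,150,320,202)))
print("bowl rim", onplane(c,*px(238,178),.101))
# posts tops centre
for p,m in(((400,133),(0,.08)),((361,338),(0,-.08)),((643,285),(.2,0))):
    w=onplane(c,*px(*p),.105)[:2]-t; Rm=np.array([[np.cos(th),-np.sin(th)],[np.sin(th),np.cos(th)]]); print("post",w@Rm,m)
b=onplane(c,*px(238,178),.101)[:2]-t; print("bowl tr",b@Rm)
s=get_state(); print(rot(s["orientation"]).as_matrix().round(3))
E
```

```text
trolley -1.7628937578219954 [ 0.58023721 -0.03730942] [[-1.8, -5.0], [1.6, 1.4], [-0.7, 1.6], [0.3, -1.7], [1.2, 2.9], [-0.6, 0.8]]
((-106.79530334472656, 21.684307098388672), (98.38935089111328, 119.33741760253906), 10.974394798278809)
bowl rim [0.62361838 0.0701024  0.101     ]
post [-0.00010276  0.07854524] (0, 0.08)
post [-0.00132868 -0.0808015 ] (0, -0.08)
post [ 0.19819812 -0.00142405] (0.2, 0)
bowl tr [-0.11371834  0.02207634]
[[-0.964  0.267 -0.001]
 [ 0.267  0.964 -0.002]
 [ 0.    -0.002 -1.   ]]
```

```bash
cat >> h.py <<'E'
def goto(x,y,z,jaw,tilt=0):
    """delta row to bring TCP to trolley (x,y mm), height z mm; jaw = angle of tool y in trolley frame, rad"""
    T=np.load("T.npy"); s=get_state(); th=T[0]
    Rm=np.array([[np.cos(th),-np.sin(th)],[np.sin(th),np.cos(th)]])
    w=np.r_[T[1:]+Rm@np.array([x,y])/1000,z/1000]
    a=th+jaw; yy=np.array([np.cos(a),np.sin(a),0]); zz=np.array([0,0,-1.]); G=np.c_[np.cross(yy,zz),yy,zz]
    Q=rot(s["orientation"]); d=Q.inv().apply(w-s["position"]); v=(Q.inv()*R.from_matrix(G)).as_rotvec()
    print(np.r_[d,v].round(4).tolist())
def where():
    T=np.load("T.npy"); s=get_state(); th=T[0]
    Rm=np.array([[np.cos(th),-np.sin(th)],[np.sin(th),np.cos(th)]])
    y=rot(s["orientation"]).as_matrix()[:2,1]
    print("t",round(s["t"],2),"trolley mm",((s["position"][:2]-T[1:])@Rm*1000).round(1),"z",round(s["position"][2]*1000,1),"jaw",round(float(np.angle(np.exp(1j*(np.arctan2(y[1],y[0])-th)))),3),"F",np.round(s["wrist_force"],1),"w",s["grip_width"])
E
python3 -c "
from h import *
where(); goto(-105,113,110,np.pi)"
```

```text
t 0.1 trolley mm [-548.2 -528.3] z 218.5 jaw 3.064 F [-0.5 -0.3  0.4] w 0.08551689107817026
[-0.6737, -0.3919, 0.1093, -0.0021, -0.0002, -0.0777]
```

Request:
carry_out(
  deltas=[
    [-0.17, -0.1, 0, 0, 0, -0.02, 0.5],
    [-0.34, -0.2, 0, 0, 0, -0.04, 0.5],
    [-0.51, -0.3, 0, 0, 0, -0.06, 0.5],
    [-0.674, -0.392, 0, -0.002, 0, -0.078, 0.5],
    [-0.674, -0.392, 0, -0.002, 0, -0.078, 0.5],
    [-0.674, -0.392, 0, -0.002, 0, -0.078, 0.5],
    [-0.674, -0.392, 0, -0.002, 0, -0.078, 0.5],
    [-0.674, -0.392, 0, -0.002, 0, -0.078, 0.5],
    [-0.674, -0.392, 0, -0.002, 0, -0.078, 0.5],
    [-0.674, -0.392, 0, -0.002, 0, -0.078, 0.5],
    [-0.674, -0.392, 0, -0.002, 0, -0.078, 0.5],
    [-0.674, -0.392, 0, -0.002, 0, -0.078, 0.5],
    [-0.674, -0.392, 0, -0.002, 0, -0.078, 0.5],
    [-0.674, -0.392, 0, -0.002, 0, -0.078, 0.5],
    [-0.674, -0.392, 0, -0.002, 0, -0.078, 0.5],
    [-0.674, -0.392, 0, -0.002, 0, -0.078, 0.5],
    [-0.674, -0.392, 0, -0.002, 0, -0.078, 0.5],
    [-0.674, -0.392, 0.05, -0.002, 0, -0.078, 0.5],
    [-0.674, -0.392, 0.1, -0.002, 0, -0.078, 0.5],
    [-0.674, -0.392, 0.109, -0.002, 0, -0.078, 0.5],
  ],
)

```text
t: 2.1
position: [0.7045, 0.0457, 0.1021]
orientation: [-0.008, 0.096, 0.995, 0.0]
wrist_force: [-1.5, 1.0, -1.6]
grip_width: 0.0428
gripper_force: 0.0
```

```bash
python3 -c "
from h import *
where(); goto(-105,113,110,np.pi)
c=read_camera('scene');f=c['frame'];cv2.imwrite('pics/s1.png',cv2.resize(f[130:330,150:400],None,fx=3,fy=3)[...,::-1])"
```

```text
t 2.1 trolley mm [-105.2  106.1] z 102.1 jaw -3.141 F [-1.5  1.  -1.6] w 0.042804700456196505
[-0.0068, -0.0002, -0.008, -0.0007, -0.0159, 0.0006]
```

View pics/s1.png

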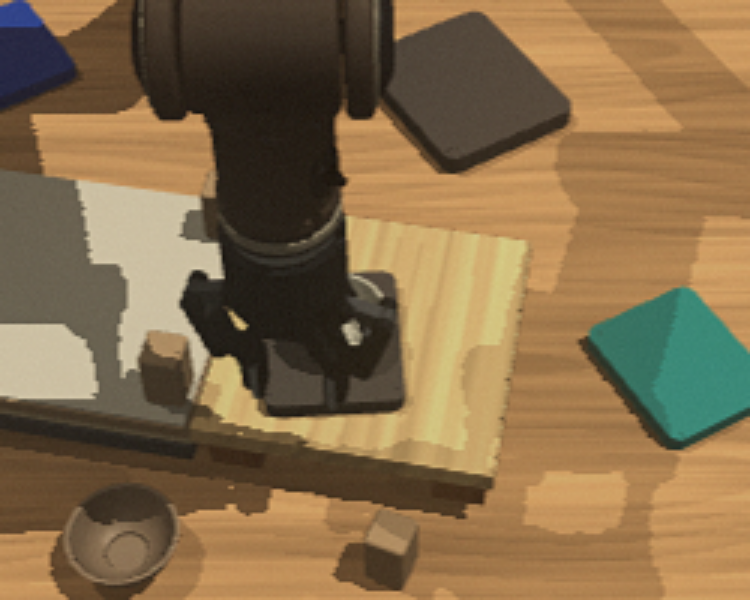

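The scene view shows the fingertips at crop pixels (258,395) and (338,400), still above the board and to the near side of the tile. The bowl is untouched, behind the gripper. I'll let the arm settle at y = 113 and then descend with force checks.

Request:
carry_out(
  deltas=[
    [-0.007, 0, 0, 0, -0.016, 0, 0.5],
    [-0.007, 0, 0, 0, -0.016, 0, 0.5],
    [-0.007, 0, 0, 0, -0.016, 0, 0.5],
    [-0.007, 0, 0, 0, -0.016, 0, 0.5],
  ],
)

```text
t: 2.55
position: [0.7204, 0.0437, 0.1137]
orientation: [0.01, 0.096, 0.995, 0.0]
wrist_force: [-0.9, -0.1, -0.1]
grip_width: 0.0425
gripper_force: 0.0
```

```bash
python3 -c "
from h import *
where(); goto(-105,113,85,np.pi)
c=read_camera('scene')
for u,v in((236,262.5),(262.7,264.5)):
  for z in (.07,.085,.1):print(z,(onplane(c,u,v,z)[:2]-np.load('T.npy')[1:])@np.array([[np.cos(-1.7629),-np.sin(-1.7629)],[np.sin(-1.7629),np.cos(-1.7629)]]))"
```

```text
t 2.55 trolley mm [-106.3  122.1] z 113.7 jaw -3.141 F [-0.9 -0.1 -0.1] w 0.04245366971340957
[0.0097, -0.0014, 0.0285, 0.0029, 0.0205, 0.0004]
0.07 [-0.06915998  0.08394295]
0.085 [-0.07272001  0.09404281]
0.1 [-0.07628003  0.10414267]
0.07 [-0.12585532  0.07877003]
0.085 [-0.12840592  0.088962  ]
0.1 [-0.13095651  0.09915396]
```

Request:
carry_out(
  deltas=[
    [0.007, 0, 0.01, 0, 0.016, 0, 0.5],
    [0.007, 0, 0.02, 0, 0.016, 0, 0.5],
    [0.007, 0, 0.026, 0, 0.016, 0, 0.5],
    [0.007, 0, 0.026, 0, 0.016, 0, 0.5],
    [0.007, 0, 0.026, 0, 0.016, 0, 0.5],
    [0.007, 0, 0.026, 0, 0.016, 0, 0.5],
  ],
)

```text
t: 3.2
position: [0.7125, 0.0448, 0.0847]
orientation: [0.0, 0.096, 0.995, 0.001]
wrist_force: [0.0, -0.5, -0.4]
grip_width: 0.0427
gripper_force: 0.0
```

```bash
python3 -c "
from h import *
where(); goto(-105,113,80,np.pi)
c=read_camera('scene');f=c['frame'];cv2.imwrite('pics/s2.png',cv2.resize(f[210:310,190:320],None,fx=6,fy=6)[...,::-1])"
```

```text
t 3.2 trolley mm [-105.9  114.1] z 84.7 jaw -3.141 F [ 0.  -0.5 -0.4] w 0.042738136875560544
[0.0012, -0.0009, 0.0047, 0.0021, 0.0006, 0.0002]
```

View pics/s2.png

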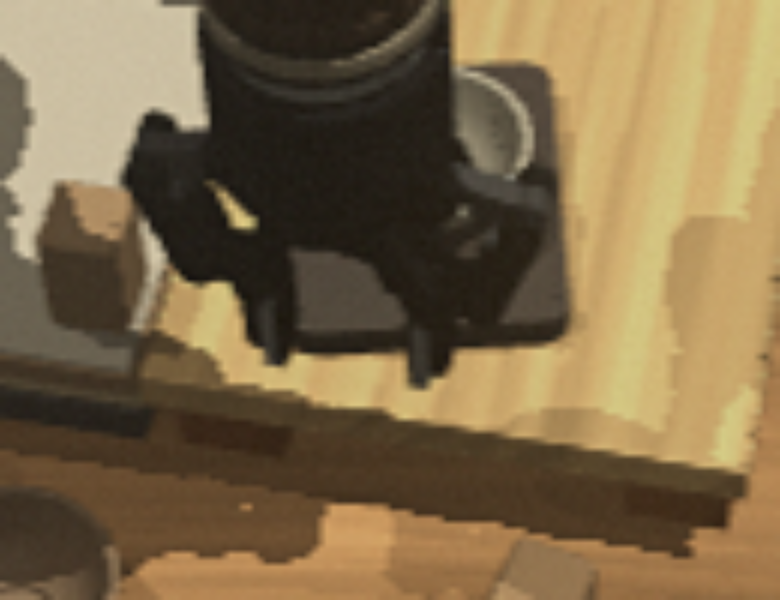

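The fingertips at crop (275,362) and (418,385) are clear of the tile on its near side. I'll carry on down.

Request:
carry_out(
  deltas=[
    [0, 0, 0.002, 0, 0, 0, 0.5],
    [0, 0, 0.004, 0, 0, 0, 0.5],
    [0, 0, 0.006, 0, 0, 0, 0.5],
    [0, 0, 0.008, 0, 0, 0, 0.5],
    [0, 0, 0.008, 0, 0, 0, 0.5],
    [0, 0, 0.008, 0, 0, 0, 0.5],
  ],
)

```text
t: 3.85
position: [0.7121, 0.0449, 0.0764]
orientation: [0.0, 0.096, 0.995, 0.001]
wrist_force: [-0.4, -0.1, -0.1]
grip_width: 0.0427
gripper_force: 0.0
```

```bash
python3 -c "
from h import *
where()
c=read_camera('scene')
for u,v in((235.8,270.3),(259.7,274.2)):
  for z in (.06,.07,.08):print(z,(onplane(c,u,v,z)[:2]-np.load('T.npy')[1:])@np.array([[np.cos(-1.7629),-np.sin(-1.7629)],[np.sin(-1.7629),np.cos(-1.7629)]]))"
```

```text
t 3.85 trolley mm [-105.9  113.7] z 76.4 jaw -3.141 F [-0.4 -0.1 -0.1] w 0.04269311778987971
0.06 [-0.07120821  0.0967749 ]
0.07 [-0.07352969  0.10327863]
0.08 [-0.07585118  0.10978237]
0.06 [-0.12300556  0.09727683]
0.07 [-0.12471943  0.10377468]
0.08 [-0.12643331  0.11027252]
```

Request:
carry_out(
  deltas=[
    [0, 0, 0.001, 0, 0, 0, 0.5],
    [0, 0, 0.002, 0, 0, 0, 0.5],
    [0, 0, 0.003, 0, 0, 0, 0.5],
    [0, 0, 0.004, 0, 0, 0, 0.5],
    [0, 0, 0.004, 0, 0, 0, 0.5],
  ],
)

```text
t: 4.4
position: [0.712, 0.0449, 0.0723]
orientation: [-0.0, 0.096, 0.995, 0.001]
wrist_force: [-0.5, 0.2, -1.0]
grip_width: 0.0426
gripper_force: 0.0
```

Request:
carry_out(
  deltas=[
    [0, 0, 0.001, 0, 0, 0, 0.5],
    [0, 0, 0.002, 0, 0, 0, 0.5],
    [0, 0, 0.003, 0, 0, 0, 0.5],
    [0, 0, 0.003, 0, 0, 0, 0.5],
  ],
)

```text
t: 4.8
position: [0.712, 0.0449, 0.0693]
orientation: [-0.0, 0.096, 0.995, 0.001]
wrist_force: [-0.1, 0.3, 0.3]
grip_width: 0.0428
gripper_force: 0.0
```

Request:
carry_out(
  deltas=[
    [0.003, 0, 0, 0, 0, 0, 0.5],
    [0.006, 0, 0, 0, 0, 0, 0.5],
    [0.009, 0, 0, 0, 0, 0, 0.5],
    [0.011, 0, 0, 0, 0, 0, 0.5],
    [0.013, 0, 0, 0, 0, 0, 0.5],
    [0.015, 0, 0, 0, 0, 0, 0.5],
    [0.017, 0, 0, 0, 0, 0, 0.5],
    [0.019, 0, 0, 0, 0, 0, 0.5],
    [0.021, 0, 0, 0, 0, 0, 0.5],
    [0.023, 0, 0, 0, 0, 0, 0.5],
    [0.025, 0, 0, 0, 0, 0, 0.5],
    [0.027, 0, 0, 0, 0, 0, 0.5],
    [0.029, 0, 0, 0, 0, 0, 0.5],
    [0.031, 0, 0, 0, 0, 0, 0.5],
    [0.033, 0, 0, 0, 0, 0, 0.5],
    [0.034, 0, 0, 0, 0, 0, 0.5],
    [0.035, 0, 0, 0, 0, 0, 0.5],
    [0.035, 0, 0, 0, 0, 0, 0.5],
  ],
)

```text
t: 6.6
position: [0.6777, 0.0516, 0.0696]
orientation: [0.0, 0.096, 0.995, 0.001]
wrist_force: [0.3, 0.3, -0.0]
grip_width: 0.0427
gripper_force: 0.0
```

```bash
python3 -c "
from h import *
where()
a=[read_camera(n)['frame'] for n in('scene','top')]
cv2.imwrite('pics/s3.png',np.hstack([cv2.resize(a[0][190:310,190:320],(390,360)),cv2.resize(a[1][130:250,240:370],(390,360))])[...,::-1])"
```

```text
t 6.6 trolley mm [-105.9   78.7] z 69.6 jaw -3.141 F [ 0.3  0.3 -0. ] w 0.042720050994297085
```

View pics/s3.png

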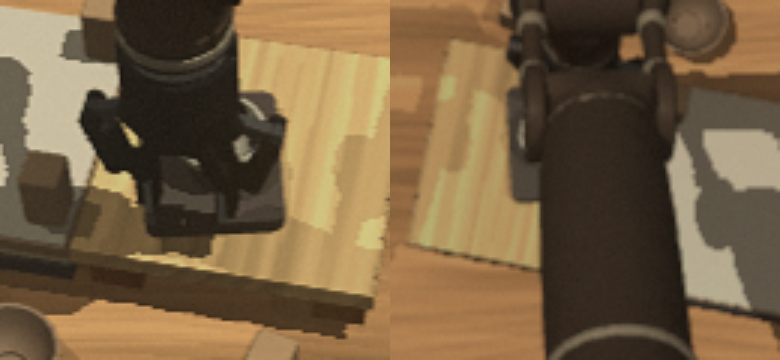

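The fingers seem to be over the tile's near edge: the edge is at crop (145–285,232) and the tips are at (150,190) and (235,212). The tile hasn't moved, so the half-open tips stand higher than I assumed. I'll check the scene camera's calibration against the known corners.

Run:
```python
from h import *
c=read_camera('scene'); T=np.load("T.npy"); th=T[0]
Rm=np.array([[np.cos(th),-np.sin(th)],[np.sin(th),np.cos(th)]])
im=cv2.resize(c["frame"][190:320,170:330],None,fx=5,fy=5)[...,::-1].copy()
def dot(x,y,z,col):
    p=proj(c,np.r_[T[1:]+Rm@np.array([x,y])/1000,z/1000]); q=((p-[170,190]+.5)*5).astype(int); cv2.circle(im,tuple(int(i) for i in q),4,col,-1)
for p in [(-240,110,55),(-21,110,55),(-21,-110,55),(-240,-110,55),(15,95,105),(-15,95,105),(-15,95,55)]: dot(*p,(0,0,255))
a=.19
for sx in(-50,50):
    for sy in(-60,60): dot(-107+sx*np.cos(a)-sy*np.sin(a),21.7+sx*np.sin(a)+sy*np.cos(a),69,(0,255,0))
dot(-105.9,78.7,69.6,(255,0,0))
for z in(60,70,80):
    for sx in(-25,25): dot(-105.9+sx,78.7,z,(255,0,255))
cv2.imwrite("pics/s4.png",im)
```

```text
(no output)
```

View pics/s4.png

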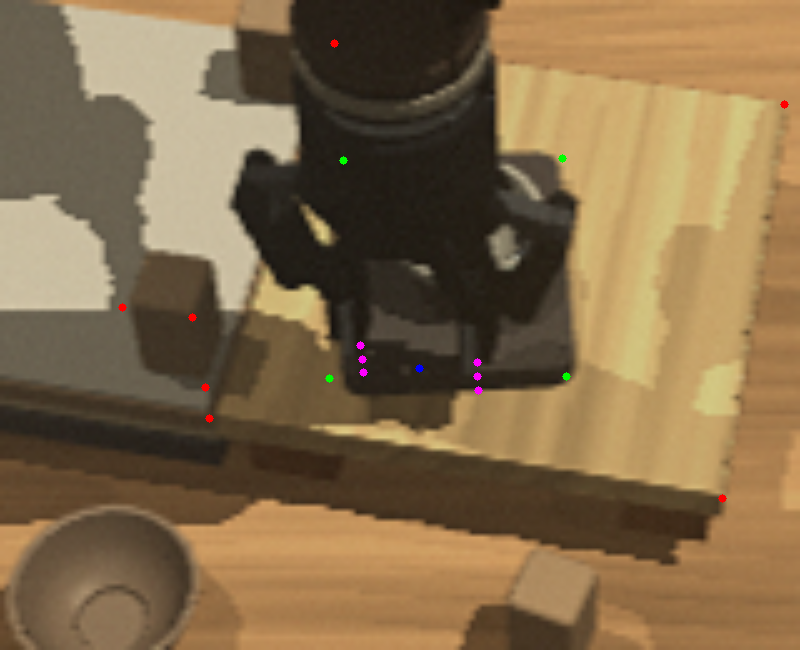

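The corner markers fit, so the calibration is good and the tile is still where it began: the fingers passed over its edge. I'll back off and find the board by touch.

Request:
carry_out(
  deltas=[
    [-0.01, 0, 0, 0, 0, 0, 0.5],
    [-0.02, 0, 0, 0, 0, 0, 0.5],
    [-0.03, 0, 0, 0, 0, 0, 0.5],
    [-0.033, 0, 0, 0, 0, 0, 0.5],
    [-0.033, 0, 0, 0, 0, 0, 0.5],
    [-0.033, 0, 0, 0, 0, 0, 0.5],
    [-0.033, 0, 0.002, 0, 0, 0, 0.5],
    [-0.033, 0, 0.004, 0, 0, 0, 0.5],
    [-0.033, 0, 0.004, 0, 0, 0, 0.5],
    [-0.033, 0, 0.004, 0, 0, 0, 0.5],
  ],
)

```text
t: 7.75
position: [0.7099, 0.0454, 0.0654]
orientation: [-0.0, 0.096, 0.995, 0.001]
wrist_force: [0.1, -0.8, 1.1]
grip_width: 0.0426
gripper_force: 0.0
```

Request:
carry_out(
  deltas=[
    [0, 0, 0.001, 0, 0, 0, 0.5],
    [0, 0, 0.002, 0, 0, 0, 0.5],
    [0, 0, 0.003, 0, 0, 0, 0.5],
    [0, 0, 0.003, 0, 0, 0, 0.5],
  ],
)

```text
t: 8.15
position: [0.71, 0.0453, 0.0623]
orientation: [-0.0, 0.096, 0.995, 0.001]
wrist_force: [1.0, 0.3, -0.7]
grip_width: 0.0427
gripper_force: 0.0
```

```bash
python3 -c "
from h import *
where()
c=read_camera('wrist');cv2.imwrite('pics/w1.png',c['frame'][...,::-1])"
```

```text
t 8.15 trolley mm [-105.9  111.6] z 62.3 jaw -3.141 F [ 1.   0.3 -0.7] w 0.04267619821301423
```

View pics/w1.png

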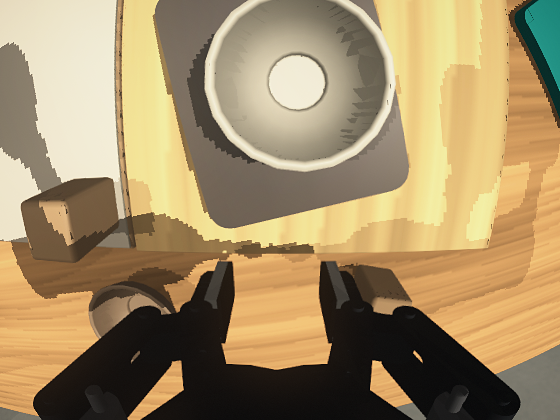

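The wrist view shows the tile clear with the bowl on it. The fingertips, at (225,265) and (330,265), project just past the board's edge at row 250. I'll move in a little and carry on down, watching the force.

Request:
carry_out(
  deltas=[
    [0.003, 0, 0, 0, 0, 0, 0.5],
    [0.006, 0, 0, 0, 0, 0, 0.5],
    [0.009, 0, 0, 0, 0, 0, 0.5],
    [0.009, 0, 0.001, 0, 0, 0, 0.5],
    [0.009, 0, 0.002, 0, 0, 0, 0.5],
    [0.009, 0, 0.003, 0, 0, 0, 0.5],
    [0.009, 0, 0.003, 0, 0, 0, 0.5],
  ],
)

```text
t: 8.9
position: [0.7013, 0.047, 0.0593]
orientation: [0.0, 0.096, 0.995, 0.001]
wrist_force: [0.5, 0.2, -1.2]
grip_width: 0.043
gripper_force: 0.0
```

Request:
carry_out(
  deltas=[
    [0, 0, 0.001, 0, 0, 0, 0.5],
    [0, 0, 0.002, 0, 0, 0, 0.5],
    [0, 0, 0.003, 0, 0, 0, 0.5],
    [0, 0, 0.003, 0, 0, 0, 0.5],
  ],
)

```text
t: 9.3
position: [0.7012, 0.0471, 0.0563]
orientation: [-0.0, 0.096, 0.995, 0.001]
wrist_force: [0.0, -1.3, -0.3]
grip_width: 0.0424
gripper_force: 0.0
```

Request:
carry_out(
  deltas=[
    [0, 0, 0.001, 0, 0, 0, 0.5],
    [0, 0, 0.002, 0, 0, 0, 0.5],
    [0, 0, 0.003, 0, 0, 0, 0.5],
    [0, 0, 0.003, 0, 0, 0, 0.5],
  ],
)

```text
t: 9.7
position: [0.7012, 0.0471, 0.0533]
orientation: [-0.0, 0.096, 0.995, 0.001]
wrist_force: [-1.1, -0.4, -1.1]
grip_width: 0.0426
gripper_force: 0.0
```

```bash
python3 -c "
from h import *
where()
s=get_state();c=read_camera('wrist');Q=rot(s['orientation'])
print('cam in tool',Q.inv().apply(np.array(c['xyz'])-s['position']).round(4),(Q.inv()*rot(c['orientation'])).as_matrix().round(2).tolist())
f=c['frame'].shape[0]/2/np.tan(np.radians(c['vertical_fov'])/2)
def wray(u,v):
  d=np.array([u-c['cx'],v-c['cy']]);r=np.hypot(*d);a=r/f;return rot(c['orientation']).apply(np.r_[d/r*np.sin(a),np.cos(a)])
for p in((232,262),(322,262),(213,262)):
  d=Q.inv().apply(wray(*p));o=Q.inv().apply(np.array(c['xyz'])-s['position'])
  for z in(-.02,0,.017):print(p,z,(o+d*(z-o[2])/d[2]).round(4))
"
```

```text
t 9.7 trolley mm [-105.9  102.6] z 53.3 jaw -3.141 F [-1.1 -0.4 -1.1] w 0.04263552610335914
cam in tool [ 7.880e-02 -1.000e-04 -1.544e-01] [[-0.0, -0.95, -0.31], [1.0, 0.0, -0.0], [0.0, -0.31, 0.95]]
(232, 262) -0.02 [ 0.0109 -0.0209 -0.02  ]
(232, 262) 0 [ 0.0009 -0.024   0.    ]
(232, 262) 0.017 [-0.0077 -0.0266  0.017 ]
(322, 262) -0.02 [ 0.011   0.0209 -0.02  ]
(322, 262) 0 [0.0009 0.024  0.    ]
(322, 262) 0.017 [-0.0077  0.0267  0.017 ]
(213, 262) -0.02 [ 0.0108 -0.0299 -0.02  ]
(213, 262) 0 [ 0.0007 -0.0344  0.    ]
(213, 262) 0.017 [-0.0079 -0.0381  0.017 ]
```

Casting the wrist-view rays puts the half-open tips about 17 mm behind the reported TCP, which explains the missing contact. I'll go lower.

Request:
carry_out(
  deltas=[
    [0, 0, 0.002, 0, 0, 0, 0.5],
    [0, 0, 0.004, 0, 0, 0, 0.5],
    [0, 0, 0.006, 0, 0, 0, 0.5],
    [0, 0, 0.008, 0, 0, 0, 0.5],
    [0, 0, 0.01, 0, 0, 0, 0.5],
    [0, 0, 0.01, 0, 0, 0, 0.5],
  ],
)

```text
t: 10.35
position: [0.701, 0.0471, 0.043]
orientation: [-0.0, 0.096, 0.995, 0.001]
wrist_force: [0.2, 0.4, -0.1]
grip_width: 0.0429
gripper_force: 0.0
```

Request:
carry_out(
  deltas=[
    [0, 0, 0.001, 0, 0, 0, 0.5],
    [0, 0, 0.002, 0, 0, 0, 0.5],
    [0, 0, 0.002, 0, 0, 0, 0.5],
  ],
)

```text
t: 10.65
position: [0.7016, 0.0471, 0.0418]
orientation: [0.0, 0.096, 0.995, 0.001]
wrist_force: [-0.3, 0.5, -0.7]
grip_width: 0.0426
gripper_force: 0.0
```

Request:
carry_out(
  deltas=[
    [0, 0, 0.001, 0, 0, 0, 0.5],
    [0, 0, 0.002, 0, 0, 0, 0.5],
    [0, 0, 0.002, 0, 0, 0, 0.5],
  ],
)

```text
t: 10.95
position: [0.7016, 0.0471, 0.0416]
orientation: [0.0, 0.096, 0.995, 0.001]
wrist_force: [-3.9, 0.1, 8.0]
grip_width: 0.0429
gripper_force: 4.0
```

```bash
python3 -c "
from h import *
where();print(get_state()['wrist_torque'])
c=read_camera('wrist');w=c['frame'];a=read_camera('scene')['frame']
cv2.imwrite('pics/w2.png',np.hstack([cv2.resize(w,(400,300)),cv2.resize(a[200:300,190:323],(400,300))])[...,::-1])"
```

```text
t 10.95 trolley mm [-106.  103.] z 41.6 jaw -3.141 F [-3.9  0.1  8. ] w 0.04286300005710244
[-0.0961513   0.58309603 -0.06006822]
```

View pics/w2.png

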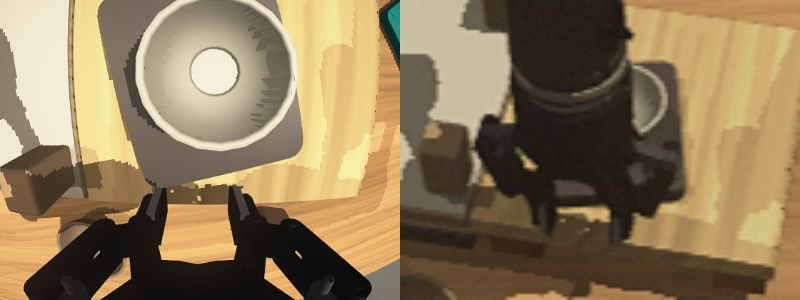

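Board contact (8 N) comes at TCP z = 41.6, and the views show the fingers standing on the board beside the tile. I'll raise them 6 mm and make the side push.

Request:
carry_out(
  deltas=[
    [0, 0, -0.003, 0, 0, 0, 0.5],
    [0, 0, -0.006, 0, 0, 0, 0.5],
    [0.003, 0, -0.006, 0, 0, 0, 0.5],
    [0.006, 0, -0.006, 0, 0, 0, 0.5],
    [0.008, 0, -0.006, 0, 0, 0, 0.5],
    [0.01, 0, -0.006, 0, 0, 0, 0.5],
    [0.012, 0, -0.006, 0, 0, 0, 0.5],
    [0.014, 0, -0.006, 0, 0, 0, 0.5],
    [0.016, 0, -0.006, 0, 0, 0, 0.5],
    [0.018, 0, -0.006, 0, 0, 0, 0.5],
    [0.02, 0, -0.006, 0, 0, 0, 0.5],
    [0.022, 0, -0.006, 0, 0, 0, 0.5],
    [0.024, 0, -0.006, 0, 0, 0, 0.5],
    [0.026, 0, -0.006, 0, 0, 0, 0.5],
    [0.028, 0, -0.006, 0, 0, 0, 0.5],
    [0.029, 0, -0.006, 0, 0, 0, 0.5],
    [0.03, 0, -0.006, 0, 0, 0, 0.5],
    [0.0305, 0, -0.006, 0, 0, 0, 0.5],
    [0.031, 0, -0.006, 0, 0, 0, 0.5],
    [0.031, 0, -0.006, 0, 0, 0, 0.5],
  ],
)

```text
t: 13.05
position: [0.671, 0.053, 0.0457]
orientation: [0.0, 0.096, 0.995, 0.001]
wrist_force: [1.6, -1.7, 1.2]
grip_width: 0.0427
gripper_force: 1.4
```

```bash
cat >> h.py <<'E'
def wpt(c,u,v,z):
    """wrist fisheye pixel -> trolley mm on plane z (m)"""
    f=c['frame'].shape[0]/2/np.tan(np.radians(c['vertical_fov'])/2)
    d=np.array([u-c['cx'],v-c['cy']]);r=np.hypot(*d);a=r/f
    d=rot(c['orientation']).apply(np.r_[d/r*np.sin(a),np.cos(a)]);o=np.array(c['xyz']);p=o+d*(z-o[2])/d[2]
    T=np.load("T.npy");th=T[0];Rm=np.array([[np.cos(th),-np.sin(th)],[np.sin(th),np.cos(th)]]);return (p[:2]-T[1:])@Rm*1000
E
python3 -c "
from h import *
where()
c=read_camera('wrist');w=c['frame'];cv2.imwrite('pics/w3.png',w[...,::-1])"
```

```text
t 13.05 trolley mm [-105.9   71.9] z 45.7 jaw -3.141 F [ 1.6 -1.7  1.2] w 0.042658657198424904
```

View pics/w3.png

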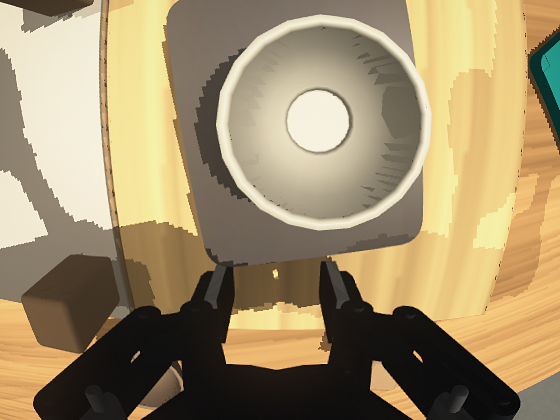

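The wrist view shows the front finger against the tile edge at (215,262). The tile has turned part of the way, with its near edge running from (215,265) to (415,240). From here I measure in numbers only.

```bash
cat >> h.py <<'E'
def mask(c):
    f=c['frame']; h=cv2.cvtColor(f,cv2.COLOR_RGB2HSV); s,v=h[...,1],h[...,2]
    return ((s<60)&(v>60)&(v<150)).astype(np.uint8)
E
python3 - <<'E'
from h import *
c=read_camera('wrist'); f=c['frame']; h=cv2.cvtColor(f,cv2.COLOR_RGB2HSV)
for u,v in[(200,30),(225,240),(260,250),(390,225),(210,150),(190,120),(150,100),(270,280),(235,120),(350,200),(300,260),(205,110),(425,235),(60,100),(60,200)]: print((u,v),f[v,u],h[v,u])
E
```

```text
(200, 30) [123 109  98] [ 13  52 123]
(225, 240) [109  97  85] [ 15  56 109]
(260, 250) [108  97  84] [ 16  57 108]
(390, 225) [123 110  97] [ 15  54 123]
(210, 150) [71 63 55] [15 57 71]
(190, 120) [129 114  99] [ 15  59 129]
(150, 100) [245 239 168] [ 28  80 245]
(270, 280) [107  84  52] [ 17 131 107]
(235, 120) [177 166 140] [ 21  53 177]
(350, 200) [153 142 121] [ 20  53 153]
(300, 260) [102  80  50] [ 17 130 102]
(205, 110) [75 67 58] [16 58 75]
(425, 235) [231 193 123] [ 19 119 231]
(60, 100) [244 238 217] [ 23  28 244]
(60, 200) [245 236 215] [ 21  31 245]
```

```bash
cat >> h.py <<'E'
def tilew(c,seed=None):
    f=c['frame']; h=cv2.cvtColor(f,cv2.COLOR_RGB2HSV); s,v=h[...,1],h[...,2]
    m=((s<75)&(v>48)&(v<146)&(s>38)).astype(np.uint8); m=cv2.morphologyEx(m,cv2.MORPH_OPEN,np.ones((5,5)))
    cs,_=cv2.findContours(m,0,1); cn=max(cs,key=cv2.contourArea)[:,0]
    H=cv2.convexHull(cn)[:,0]; P=np.array([wpt(c,u,v,.069) for u,v in H])
    print("pix bbox",H.min(0),H.max(0))
    (cx,cy),(w,hh),a=cv2.minAreaRect(P.astype(np.float32)); print("rect c",(round(cx,1),round(cy,1)),"size",round(w,1),round(hh,1),"ang",round(a,2)); return cn
def edge(c,cn,cols,rows,lo):
    """line through contour pts in a pixel window, trolley mm: returns slope angle deg & mean"""
    P=np.array([wpt(c,u,v,.069) for u,v in cn if cols[0]<u<cols[1] and rows[0]<v<rows[1]]).astype(np.float32)
    vx,vy,x,y=cv2.fitLine(P,cv2.DIST_HUBER,0,.01,.01).ravel(); print(lo,"n",len(P),"dir deg",round(np.degrees(np.arctan2(vy,vx)),2),"pt",x.round(1),y.round(1))
E
python3 - <<'E'
from h import *
c=read_camera('wrist'); cn=tilew(c)
edge(c,cn,(238,320),(235,270),"side"); edge(c,cn,(345,400),(230,270),"side2"); edge(c,cn,(160,215),(20,235),"front")
E
```

```text
pix bbox [167   0] [422 265]
rect c (-116.4, -2.6) size 99.8 119.0 ang 7.53
side n 81 dir deg 7.22 pt -106.7 58.4
side2 n 54 dir deg 7.86 pt -149.4 52.5
front n 214 dir deg -82.35 pt -66.6 -0.9
```

Run:
```python
from h import *
s=get_state();c=read_camera('wrist');Q=rot(s['orientation']);f=c['frame']
F=f.shape[0]/2/np.tan(np.radians(c['vertical_fov'])/2);o=Q.inv().apply(np.array(c['xyz'])-s['position'])
def r(u,v):
    d=np.array([u-c['cx'],v-c['cy']]);q=np.hypot(*d);a=q/F;return Q.inv().apply(rot(c['orientation']).apply(np.r_[d/q*np.sin(a),np.cos(a)]))
for p in((230,366),(277,370),(335,368)):
    d=r(*p)
    for z in(-.12,-.1,-.08,-.06): print(p,z,(o+d*(z-o[2])/d[2]).round(3))
print(s["joint_pos"].round(3) if hasattr(s["joint_pos"],"round") else s["joint_pos"])
goto(-105.9,90,130,-np.pi/2)
```

```text
(230, 366) -0.12 [ 0.044 -0.007 -0.12 ]
(230, 366) -0.1 [ 0.024 -0.011 -0.1  ]
(230, 366) -0.08 [ 0.004 -0.015 -0.08 ]
(230, 366) -0.06 [-0.016 -0.019 -0.06 ]
(277, 370) -0.12 [ 0.043 -0.    -0.12 ]
(277, 370) -0.1 [ 0.023 -0.    -0.1  ]
(277, 370) -0.08 [ 0.002 -0.    -0.08 ]
(277, 370) -0.06 [-0.018 -0.    -0.06 ]
(335, 368) -0.12 [ 0.044  0.008 -0.12 ]
(335, 368) -0.1 [ 0.023  0.013 -0.1  ]
(335, 368) -0.08 [ 0.003  0.018 -0.08 ]
(335, 368) -0.06 [-0.018  0.023 -0.06 ]
[ 0.013  0.59   1.612  0.002  0.939 -1.367]
[-0.0182, 0.0001, -0.0844, 0.0015, 0.0017, -1.5705]
```

Request:
carry_out(
  deltas=[
    [-0.01, 0, 0, 0, 0, 0, 0.5],
    [-0.02, 0, -0.01, 0, 0, 0, 0.5],
    [-0.02, 0, -0.05, 0, 0, 0, 0.7],
    [-0.02, 0, -0.085, 0, 0, 0, 0.7],
    [-0.02, 0, -0.085, 0, 0, 0, 0.7],
    [0.0, 0.025, -0.085, 0, 0, 0.14, 0.7],
    [0.02, 0.05, -0.085, 0, 0, 0.28, 0.7],
    [0.04, 0.07, -0.085, 0, 0, 0.42, 0.7],
    [0.06, 0.09, -0.085, 0, 0, 0.56, 0.7],
    [0.072, 0.094, -0.085, 0, 0, 0.7, 0.7],
    [0.072, 0.094, -0.085, 0, 0, 0.84, 0.7],
    [0.072, 0.094, -0.085, 0, 0, 0.98, 0.7],
    [0.072, 0.094, -0.085, 0, 0, 1.12, 0.7],
    [0.072, 0.094, -0.085, 0, 0, 1.26, 0.7],
    [0.072, 0.094, -0.085, 0, 0, 1.4, 0.7],
    [0.072, 0.094, -0.085, 0, 0, 1.571, 0.7],
    [0.072, 0.094, -0.085, 0, 0, 1.571, 0.7],
    [0.072, 0.094, -0.085, 0, 0, 1.571, 0.7],
  ],
)

```text
t: 15.05
position: [0.6178, 0.1589, 0.1302]
orientation: [-0.001, 0.771, 0.637, 0.0]
wrist_force: [-0.4, 1.0, 0.0]
grip_width: 0.0597
gripper_force: 0.0
```

```bash
cat >> h.py <<'E'
def tiletop(lo=(-190,-100),hi=(190,100)):
    c=read_camera('top'); T=np.load("T.npy"); th=T[0]; Rm=np.array([[np.cos(th),-np.sin(th)],[np.sin(th),np.cos(th)]])
    f=c['frame']; h=cv2.cvtColor(f,cv2.COLOR_RGB2HSV); ys,xs=np.mgrid[100:280,220:430]
    m=np.zeros(f.shape[:2],np.uint8); b=cv2.GaussianBlur(h[...,2],(3,3),0)
    m[(b>40)&(b<84)&(h[...,1]<110)]=1
    k=np.array([proj(c,np.r_[T[1:]+Rm@np.array(p)/1000,.069]) for p in((lo[0],lo[1]),(hi[0],lo[1]),(hi[0],hi[1]),(lo[0],hi[1]))]).astype(np.int32)
    r=np.zeros_like(m); cv2.fillPoly(r,[k],1); m*=r
    m=cv2.morphologyEx(m,cv2.MORPH_OPEN,np.ones((3,3)))
    cs,_=cv2.findContours(m,0,1); cn=max(cs,key=cv2.contourArea)[:,0]
    P=np.array([onplane(c,u,v,.069)[:2]-T[1:] for u,v in cn])@Rm*1000
    (cx,cy),(w,hh),a=cv2.minAreaRect(P.astype(np.float32)); print("top rect",round(cx,1),round(cy,1),"size",round(w,1),round(hh,1),"ang",round(a,2))
    return c,m
E
python3 - <<'E'
from h import *
where(); goto(-200,0,45,np.pi/2); tiletop(); print(get_state()["joint_pos"])
E
```

```text
t 15.05 trolley mm [-199.7   -0.6] z 130.2 jaw 1.573 F [-0.4  1.   0. ] w 0.05971658319404816
[0.0001, 0.0007, 0.0852, -0.0014, -0.0017, 0.0024]
top rect -114.8 -2.6 size 96.1 116.2 ang 8.48
[0.18233383 0.42457978 1.6682963  0.00232207 1.04902488 0.37079099]
```

Request:
carry_out(
  deltas=[
    [0, 0, 0.03, 0, 0, 0, 0.7],
    [0, 0, 0.06, 0, 0, 0, 0.7],
    [0, 0, 0.075, 0, 0, 0, 0.7],
    [0, 0, 0.082, 0, 0, 0, 0.7],
    [0, 0, 0.086, 0, 0, 0, 0.7],
    [0, 0, 0.086, 0, 0, 0, 0.7],
    [0, 0, 0.086, 0, 0, 0, 0.7],
  ],
)

```text
t: 15.8
position: [0.6194, 0.1592, 0.046]
orientation: [-0.0, 0.772, 0.636, 0.002]
wrist_force: [-0.3, -0.7, -0.2]
grip_width: 0.06
gripper_force: 0.0
```

Request:
carry_out(
  deltas=[
    [-0.003, 0, 0, 0, 0, 0, 0.7],
    [-0.006, 0, 0, 0, 0, 0, 0.7],
    [-0.009, 0, 0, 0, 0, 0, 0.7],
    [-0.012, 0, 0, 0, 0, 0, 0.7],
    [-0.014, 0, 0, 0, 0, 0, 0.7],
    [-0.016, 0, 0, 0, 0, 0, 0.7],
    [-0.018, 0, 0, 0, 0, 0, 0.7],
    [-0.02, 0, 0, 0, 0, 0, 0.7],
    [-0.022, 0, 0, 0, 0, 0, 0.7],
    [-0.024, 0, 0, 0, 0, 0, 0.7],
    [-0.026, 0, 0, 0, 0, 0, 0.7],
    [-0.028, 0, 0, 0, 0, 0, 0.7],
    [-0.03, 0, 0, 0, 0, 0, 0.7],
    [-0.032, 0, 0, 0, 0, 0, 0.7],
    [-0.034, 0, 0, 0, 0, 0, 0.7],
    [-0.035, 0, 0, 0, 0, 0, 0.7],
    [-0.036, 0, 0, 0, 0, 0, 0.7],
    [-0.036, 0, 0, 0, 0, 0, 0.7],
  ],
)

```text
t: 17.6
position: [0.6113, 0.1234, 0.0447]
orientation: [-0.001, 0.772, 0.636, 0.001]
wrist_force: [1.4, 1.5, 0.9]
grip_width: 0.0594
gripper_force: 0.6
```

Run:
```python
from h import *
where(); tiletop()
```

```text
t 17.6 trolley mm [-163.7   -0.2] z 44.7 jaw 1.571 F [1.4 1.5 0.9] w 0.05939810940524167
top rect -85.1 -1.3 size 77.0 90.7 ang 10.79
```

```bash
cat >> h.py <<'E'
def edges(lo=(-190,-100),hi=(190,100)):
    """front and side edge lines of tile from the top view (works with rear covered)"""
    c,m=tiletop(lo,hi); T=np.load("T.npy"); th=T[0]; Rm=np.array([[np.cos(th),-np.sin(th)],[np.sin(th),np.cos(th)]])
    cs,_=cv2.findContours(m,0,1); cn=max(cs,key=cv2.contourArea)[:,0]
    P=(np.array([onplane(c,u,v,.069)[:2]-T[1:] for u,v in cn])@Rm*1000).astype(np.float32)
    print("extent",P.min(0).round(1),P.max(0).round(1))
    F=[];ym=(P[:,1].min()+P[:,1].max())/2
    for b in np.arange(ym-45,ym+45,6):
        q=P[(P[:,1]>=b)&(P[:,1]<b+6)]
        if len(q): F.append(q[q[:,0].argmax()])
    F=np.array(F); vx,vy,x,y=cv2.fitLine(F,cv2.DIST_HUBER,0,.01,.01).ravel()
    print("front: ang",round(float(np.degrees(-np.arctan(vx/vy))),2),"x at y=0",round(float(x-vx/vy*y),1)); print(F.round(0).tolist())
    xm=P[:,0].max()
    for s in(1,-1):
        G=[]
        for b in np.arange(xm-75,xm-15,6):
            q=P[(P[:,0]>=b)&(P[:,0]<b+6)]
            if len(q): G.append(q[(s*q[:,1]).argmax()])
        print("side",s,np.array(G).round(0).tolist())
E
python3 - <<'E'
from h import *
edges()
E
```

```text
top rect -85.1 6.5 size 48.5 96.3 ang 55.33
extent [-129.   -33.6] [-53.1  43. ]
front: ang 30.3 x at y=0 -64.8
[[-53.0, -32.0], [-54.0, -26.0], [-55.0, -20.0], [-53.0, -13.0], [-54.0, -10.0], [-55.0, -4.0], [-66.0, 4.0], [-67.0, 10.0], [-78.0, 17.0], [-78.0, 20.0], [-79.0, 27.0], [-84.0, 32.0], [-91.0, 40.0]]
side 1 [[-125.0, 34.0], [-117.0, 42.0], [-111.0, 43.0], [-107.0, 37.0], [-103.0, 35.0], [-94.0, 40.0], [-91.0, 40.0], [-84.0, 35.0], [-79.0, 27.0], [-71.0, 12.0], [-68.0, 13.0]]
side -1 [[-125.0, 5.0], [-119.0, 6.0], [-115.0, 13.0], [-109.0, 15.0], [-103.0, 19.0], [-95.0, 11.0], [-89.0, 12.0], [-81.0, -18.0], [-75.0, -30.0], [-72.0, -32.0], [-62.0, -34.0]]
```

Request:
carry_out(
  deltas=[
    [-0.002, 0, 0, 0, 0, 0, 0.7],
    [-0.004, 0, 0, 0, 0, 0, 0.7],
    [-0.006, 0, 0, 0, 0, 0, 0.7],
    [-0.008, 0, 0, 0, 0, 0, 0.7],
    [-0.01, 0, 0, 0, 0, 0, 0.7],
    [-0.012, 0, 0, 0, 0, 0, 0.7],
    [-0.013, 0, 0, 0, 0, 0, 0.7],
    [-0.014, 0, 0, 0, 0, 0, 0.7],
    [-0.015, 0, 0, 0, 0, 0, 0.7],
    [-0.015, 0, 0, 0, 0, 0, 0.7],
    [0, 0, 0, 0, 0, 0, 0.7],
    [0.025, 0, 0, 0, 0, 0, 0.7],
    [0.06, 0, -0.02, 0, 0, 0, 0.7],
    [0.07, 0, -0.06, 0, 0, 0, 0.7],
    [0.07, 0, -0.085, 0, 0, 0, 0.7],
    [0.07, 0, -0.085, 0, 0, 0, 0.7],
  ],
)

```text
t: 19.3
position: [0.6282, 0.1941, 0.1348]
orientation: [0.002, 0.771, 0.637, 0.005]
wrist_force: [0.4, 0.7, 0.9]
grip_width: 0.0599
gripper_force: 0.0
```

Run:
```python
from h import *
where(); edges()
```

```text
t 19.3 trolley mm [-236.3    2.9] z 134.8 jaw 1.573 F [0.4 0.7 0.9] w 0.05988423856618482
top rect -112.0 -9.5 size 148.8 119.4 ang 0.22
extent [-186.4  -68.9] [-37.6  50.5]
front: ang -0.21 x at y=0 -38.6
[[-40.0, -51.0], [-38.0, -48.0], [-39.0, -42.0], [-40.0, -36.0], [-38.0, -29.0], [-39.0, -23.0], [-38.0, -13.0], [-38.0, -10.0], [-40.0, -4.0], [-38.0, 3.0], [-38.0, 6.0], [-39.0, 12.0], [-38.0, 22.0], [-39.0, 25.0], [-40.0, 31.0]]
side 1 [[-109.0, 34.0], [-103.0, 35.0], [-97.0, 36.0], [-90.0, 47.0], [-84.0, 48.0], [-77.0, 49.0], [-74.0, 50.0], [-65.0, 49.0], [-59.0, 50.0], [-56.0, 50.0]]
side -1 [[-112.0, -68.0], [-106.0, -67.0], [-100.0, -66.0], [-90.0, -67.0], [-87.0, -67.0], [-81.0, -66.0], [-74.0, -68.0], [-68.0, -66.0], [-59.0, -68.0], [-56.0, -67.0]]
```

The tile is now square, with its middle at about (-88.5, -8.7). I'll nudge it +y from the other side.

Request:
carry_out(
  deltas=[
    [-0.02, -0.03, 0, 0, 0, 0.14, 0.5],
    [-0.04, -0.06, 0, 0, 0, 0.28, 0.5],
    [-0.06, -0.08, 0, 0, 0, 0.42, 0.5],
    [-0.09, -0.095, 0, 0, 0, 0.56, 0.5],
    [-0.12, -0.095, 0, 0, 0, 0.7, 0.5],
    [-0.145, -0.095, 0, 0, 0, 0.84, 0.5],
    [-0.145, -0.095, 0, 0, 0, 0.98, 0.5],
    [-0.145, -0.095, 0, 0, 0, 1.12, 0.5],
    [-0.145, -0.095, 0, 0, 0, 1.26, 0.5],
    [-0.145, -0.095, 0, 0, 0, 1.4, 0.5],
    [-0.145, -0.095, 0, 0, 0, 1.571, 0.5],
    [-0.145, -0.095, 0, 0, 0, 1.571, 0.5],
    [-0.145, -0.095, 0, 0, 0, 1.571, 0.5],
    [-0.145, -0.095, 0, 0, 0, 1.571, 0.5],
  ],
)

```text
t: 20.75
position: [0.503, 0.0679, 0.1287]
orientation: [-0.001, 0.995, -0.095, -0.001]
wrist_force: [0.7, -0.2, -0.2]
grip_width: 0.0427
gripper_force: 0.0
```

Run:
```python
from h import *
where(); goto(-88.5,-95,45.5,0); tilew(read_camera('wrist'));print(get_state()["joint_pos"])
```

```text
t 20.75 trolley mm [-88.5 -95.9] z 128.7 jaw 0.002 F [ 0.7 -0.2 -0.2] w 0.042693014059047074
[0.001, 0.0001, 0.0832, -0.0014, 0.0015, 0.002]
pix bbox [202  14] [354 190]
rect c (-87.2, -9.8) size 99.6 119.1 ang 0.06
[0.04720354 0.195534   1.97946503 0.00219481 0.96714292 1.80734853]
```

Request:
carry_out(
  deltas=[
    [0, 0, 0.03, 0, 0, 0, 0.5],
    [0, 0, 0.06, 0, 0, 0, 0.5],
    [0, 0, 0.075, 0, 0, 0, 0.5],
    [0, 0, 0.083, 0, 0, 0, 0.5],
    [0, 0, 0.083, 0, 0, 0, 0.5],
    [0.005, 0, 0.083, 0, 0, 0, 0.5],
    [0.01, 0, 0.083, 0, 0, 0, 0.5],
    [0.013, 0, 0.083, 0, 0, 0, 0.5],
    [0.015, 0, 0.083, 0, 0, 0, 0.5],
    [0.017, 0, 0.083, 0, 0, 0, 0.5],
    [0.019, 0, 0.083, 0, 0, 0, 0.5],
    [0.021, 0, 0.083, 0, 0, 0, 0.5],
    [0.023, 0, 0.083, 0, 0, 0, 0.5],
    [0.024, 0, 0.083, 0, 0, 0, 0.5],
    [0.0255, 0, 0.083, 0, 0, 0, 0.5],
    [0.0255, 0, 0.083, 0, 0, 0, 0.5],
  ],
)

```text
t: 22.4
position: [0.5293, 0.0632, 0.0464]
orientation: [-0.001, 0.995, -0.096, 0.001]
wrist_force: [-1.6, 0.4, 1.5]
grip_width: 0.0424
gripper_force: 1.1
```

Run:
```python
from h import *
where(); c=read_camera('wrist');tilew(c)
f=c['frame'];h=cv2.cvtColor(f,cv2.COLOR_RGB2HSV)
# bowl rim: bright low-sat blob
```

```text
t 22.4 trolley mm [-88.9 -69.2] z 46.4 jaw -0.0 F [-1.6  0.4  1.5] w 0.04235422478893631
pix bbox [160   0] [399 264]
rect c (-87.2, 1.9) size 118.2 100.0 ang 89.96
```

Request:
carry_out(
  deltas=[
    [-0.01, 0, 0, 0, 0, 0, 0.5],
    [-0.02, 0, -0.01, 0, 0, 0, 0.5],
    [-0.02, 0, -0.05, 0, 0, 0, 0.7],
    [-0.02, 0, -0.085, 0, 0, 0, 0.7],
    [-0.02, -0.01, -0.085, 0, 0, -0.05, 0.7],
    [0.0, -0.03, -0.085, 0, 0, -0.14, 0.7],
    [0.02, -0.05, -0.085, 0, 0, -0.28, 0.7],
    [0.04, -0.07, -0.085, 0, 0, -0.42, 0.7],
    [0.06, -0.074, -0.085, 0, 0, -0.56, 0.7],
    [0.07, -0.074, -0.085, 0, 0, -0.7, 0.7],
    [0.07, -0.074, -0.085, 0, 0, -0.84, 0.7],
    [0.07, -0.074, -0.085, 0, 0, -0.98, 0.7],
    [0.07, -0.074, -0.085, 0, 0, -1.12, 0.7],
    [0.07, -0.074, -0.085, 0, 0, -1.26, 0.7],
    [0.07, -0.074, -0.085, 0, 0, -1.4, 0.7],
    [0.07, -0.074, -0.085, 0, 0, -1.571, 0.7],
    [0.07, -0.074, -0.085, 0, 0, -1.571, 0.7],
    [0.07, -0.074, -0.085, 0, 0, -1.571, 0.7],
  ],
)

```text
t: 24.25
position: [0.6118, 0.1224, 0.1318]
orientation: [-0.0, 0.772, 0.635, 0.001]
wrist_force: [0.5, 0.1, -1.2]
grip_width: 0.0598
gripper_force: 0.0
```

Run:
```python
from h import *
where(); goto(-162,1,45,np.pi/2); edges((-140,-100))
```

```text
t 24.25 trolley mm [-162.8    0.5] z 131.8 jaw 1.569 F [ 0.5  0.1 -1.2] w 0.05979017291541995
[-0.001, 0.0004, 0.0868, 0.0013, -0.0023, -0.0023]
top rect -63.8 6.7 size 49.1 114.7 ang 5.46
extent [-88.7 -49. ] [-36.7  63.7]
front: ang 18.84 x at y=0 -47.9
[[-37.0, -32.0], [-38.0, -29.0], [-39.0, -23.0], [-37.0, -19.0], [-38.0, -13.0], [-52.0, -6.0], [-56.0, -1.0], [-54.0, 9.0], [-52.0, 13.0], [-53.0, 19.0], [-54.0, 25.0], [-58.0, 31.0], [-63.0, 36.0], [-67.0, 42.0], [-47.0, 52.0]]
side 1 [[-89.0, 9.0], [-84.0, 32.0], [-77.0, 62.0], [-71.0, 64.0], [-67.0, 61.0], [-60.0, 59.0], [-54.0, 60.0]]
side -1 [[-88.0, 6.0], [-88.0, 3.0], [-76.0, -8.0], [-70.0, -26.0], [-65.0, -37.0], [-61.0, -40.0], [-54.0, -45.0]]
```

Request:
carry_out(
  deltas=[
    [0, 0, 0.03, 0, 0, 0, 0.7],
    [0, 0, 0.06, 0, 0, 0, 0.7],
    [0, 0, 0.075, 0, 0, 0, 0.7],
    [0, 0, 0.083, 0, 0, 0, 0.7],
    [0, 0, 0.086, 0, 0, 0, 0.7],
    [0, 0, 0.086, 0, 0, 0, 0.7],
  ],
)

```text
t: 24.9
position: [0.6123, 0.1226, 0.0462]
orientation: [-0.0, 0.772, 0.636, 0.001]
wrist_force: [-0.4, -0.4, 0.2]
grip_width: 0.06
gripper_force: 0.0
```

Request:
carry_out(
  deltas=[
    [-0.004, 0, 0, 0, 0, 0, 0.7],
    [-0.008, 0, 0, 0, 0, 0, 0.7],
    [-0.011, 0, 0, 0, 0, 0, 0.7],
    [-0.013, 0, 0, 0, 0, 0, 0.7],
    [-0.015, 0, 0, 0, 0, 0, 0.7],
    [-0.017, 0, 0, 0, 0, 0, 0.7],
    [-0.019, 0, 0, 0, 0, 0, 0.7],
    [-0.021, 0, 0, 0, 0, 0, 0.7],
    [-0.023, 0, 0, 0, 0, 0, 0.7],
    [-0.025, 0, 0, 0, 0, 0, 0.7],
    [-0.027, 0, 0, 0, 0, 0, 0.7],
    [-0.029, 0, 0, 0, 0, 0, 0.7],
    [-0.03, 0, 0, 0, 0, 0, 0.7],
    [-0.03, 0, 0, 0, 0, 0, 0.7],
  ],
)

```text
t: 26.3
position: [0.6062, 0.0929, 0.0457]
orientation: [-0.0, 0.772, 0.636, 0.001]
wrist_force: [1.5, 2.6, 1.1]
grip_width: 0.0598
gripper_force: 1.6
```

Run:
```python
from h import *
where()
T=np.load("T.npy"); th=T[0]; Rm=np.array([[np.cos(th),-np.sin(th)],[np.sin(th),np.cos(th)]])
# V profile across y at several trolley x (top view, plane .069), to see side edges
for n in("top","scene"):
    c=read_camera(n); g=cv2.GaussianBlur(c['frame'].max(2),(3,3),0)
    for x in(-110,-90,-70,-50,-35):
        print(n,x,[int(g[tuple(np.round(proj(c,np.r_[T[1:]+Rm@np.array([x,y])/1000,.069])[::-1]).astype(int))]) for y in range(-80,84,4)])
c=read_camera('wrist'); print(c['frame'].shape);
```

```text
t 26.3 trolley mm [-132.7    0.6] z 45.7 jaw 1.571 F [1.5 2.6 1.1] w 0.059806408577711245
top -110 [49, 49, 49, 49, 49, 50, 50, 49, 49, 48, 48, 48, 48, 49, 49, 53, 55, 60, 55, 52, 47, 45, 43, 43, 38, 34, 31, 30, 29, 29, 32, 35, 43, 45, 48, 50, 52, 56, 58, 61, 64]
top -90 [49, 49, 48, 48, 48, 48, 47, 47, 47, 47, 46, 46, 46, 46, 45, 45, 45, 50, 52, 50, 48, 47, 48, 51, 61, 70, 64, 68, 64, 60, 56, 53, 38, 37, 41, 46, 50, 54, 55, 51, 51]
top -70 [45, 45, 46, 45, 45, 45, 45, 44, 43, 43, 42, 41, 41, 41, 41, 41, 42, 45, 44, 44, 48, 51, 51, 52, 55, 67, 69, 62, 58, 51, 50, 51, 51, 53, 53, 54, 65, 90, 106, 92, 72]
top -50 [42, 41, 40, 41, 40, 40, 37, 37, 36, 35, 35, 34, 34, 32, 32, 33, 33, 35, 37, 49, 50, 51, 52, 56, 55, 54, 51, 44, 42, 42, 41, 39, 43, 54, 64, 88, 135, 168, 177, 172, 179]
top -35 [36, 36, 36, 34, 32, 32, 33, 31, 32, 32, 34, 53, 57, 61, 64, 69, 70, 72, 71, 65, 56, 54, 53, 49, 41, 40, 40, 39, 39, 40, 41, 41, 42, 53, 66, 90, 128, 160, 166, 169, 172]
scene -110 [35, 35, 35, 35, 35, 35, 35, 35, 48, 67, 78, 75, 78, 79, 76, 76, 65, 74, 62, 39, 38, 38, 36, 35, 35, 38, 38, 42, 45, 50, 50, 50, 50, 52, 51, 47, 44, 56, 86, 122, 176]
scene -90 [33, 33, 35, 60, 162, 95, 58, 58, 82, 79, 78, 78, 82, 83, 84, 87, 88, 89, 89, 87, 83, 75, 68, 48, 41, 42, 42, 42, 42, 41, 49, 50, 50, 50, 50, 49, 43, 43, 88, 104, 103]
scene -70 [197, 199, 197, 198, 199, 196, 112, 77, 73, 76, 76, 78, 83, 87, 88, 83, 79, 83, 90, 89, 89, 89, 90, 72, 59, 47, 41, 40, 45, 47, 49, 49, 56, 79, 79, 66, 48, 48, 88, 189, 171]
scene -50 [200, 199, 201, 201, 204, 179, 105, 83, 71, 67, 67, 67, 66, 68, 68, 70, 70, 71, 71, 68, 68, 81, 72, 50, 49, 49, 48, 48, 48, 48, 48, 48, 56, 80, 80, 73, 44, 38, 157, 203, 199]
scene -35 [179, 172, 172, 172, 174, 158, 81, 78, 78, 81, 84, 84, 82, 76, 75, 75, 77, 77, 65, 55, 48, 46, 48, 47, 48, 48, 49, 49, 49, 49, 49, 47, 55, 79, 80, 73, 43, 39, 161, 197, 179]
(420, 560, 3)
```

Request:
carry_out(
  deltas=[
    [-0.002, -0.0003, 0, 0, 0, 0, 0.7],
    [-0.004, -0.0006, 0, 0, 0, 0, 0.7],
    [-0.006, -0.001, 0, 0, 0, 0, 0.7],
    [-0.008, -0.0013, 0, 0, 0, 0, 0.7],
    [-0.01, -0.0016, 0, 0, 0, 0, 0.7],
    [-0.012, -0.002, 0, 0, 0, 0, 0.7],
    [-0.014, -0.002, 0, 0, 0, 0, 0.7],
    [-0.016, -0.002, 0, 0, 0, 0, 0.7],
    [-0.018, -0.002, 0, 0, 0, 0, 0.7],
    [-0.02, -0.002, 0, 0, 0, 0, 0.7],
  ],
)

```text
t: 27.45
position: [0.5998, 0.0737, 0.0455]
orientation: [-0.001, 0.772, 0.636, 0.001]
wrist_force: [1.1, 3.0, 2.6]
grip_width: 0.0597
gripper_force: 1.8
```

```bash
cat >> h.py <<'E'
def sides(xs,ranges=((-76,-44),(46,80))):
    T=np.load("T.npy"); th=T[0]; Rm=np.array([[np.cos(th),-np.sin(th)],[np.sin(th),np.cos(th)]])
    c=read_camera("scene"); g=c['frame'].max(2).astype(np.float32)
    for x in xs:
        o=[]
        for a,b in ranges:
            q=np.array([proj(c,np.r_[T[1:]+Rm@np.array([x,y])/1000,.069]) for y in range(a,b,2)],np.float32)
            o.append(cv2.remap(g,q[:,0],q[:,1],cv2.INTER_LINEAR).ravel().astype(int).tolist())
        print(x,*o)
E
python3 - <<'E'
from h import *
where(); sides((-80,-60,-45,-30,-20))
E
```

```text
t 27.45 trolley mm [-112.7   -2. ] z 45.5 jaw 1.571 F [1.1 3.  2.6] w 0.05967032183993569
-80 [34, 33, 34, 35, 33, 32, 32, 35, 35, 36, 36, 34, 34, 34, 34, 34] [82, 83, 57, 51, 51, 51, 48, 45, 43, 45, 40, 56, 89, 113, 112, 110, 108]
-60 [66, 136, 191, 201, 200, 200, 199, 162, 78, 77, 82, 76, 74, 75, 78, 77] [67, 70, 72, 71, 65, 69, 61, 44, 41, 38, 40, 52, 91, 97, 96, 97, 98]
-45 [199, 199, 198, 199, 199, 201, 202, 193, 176, 110, 71, 68, 70, 72, 72, 74] [45, 69, 79, 80, 78, 80, 66, 43, 40, 40, 38, 52, 181, 204, 203, 203, 199]
-30 [180, 180, 171, 166, 172, 180, 182, 131, 98, 110, 98, 84, 70, 64, 65, 66] [47, 71, 79, 78, 81, 81, 68, 45, 42, 39, 37, 48, 174, 204, 199, 179, 177]
-20 [147, 150, 136, 135, 140, 151, 139, 108, 87, 77, 77, 79, 80, 84, 85, 87] [47, 46, 71, 80, 81, 80, 61, 46, 39, 39, 35, 88, 184, 186, 181, 164, 146]
```

Request:
carry_out(
  deltas=[
    [-0.002, 0, 0, 0, 0, 0, 0.7],
    [-0.004, 0, 0, 0, 0, 0, 0.7],
    [-0.006, 0, 0, 0, 0, 0, 0.7],
    [-0.008, 0, 0, 0, 0, 0, 0.7],
    [-0.01, 0, 0, 0, 0, 0, 0.7],
    [-0.012, 0, 0, 0, 0, 0, 0.7],
    [-0.014, 0, 0, 0, 0, 0, 0.7],
    [-0.016, 0, 0, 0, 0, 0, 0.7],
    [-0.018, 0, 0, 0, 0, 0, 0.7],
    [-0.02, 0, 0, 0, 0, 0, 0.7],
    [-0.022, 0, 0, 0, 0, 0, 0.7],
    [-0.024, 0, 0, 0, 0, 0, 0.7],
  ],
)

```text
t: 28.7
position: [0.5955, 0.0501, 0.0455]
orientation: [-0.001, 0.772, 0.636, 0.001]
wrist_force: [0.3, 3.2, 1.2]
grip_width: 0.06
gripper_force: 1.5
```

Run:
```python
from h import *
where(); sides((-60,-45,-30,10))
```

```text
t 28.7 trolley mm [-88.7  -1.7] z 45.5 jaw 1.571 F [0.3 3.2 1.2] w 0.059957810871208585
-60 [35, 34, 34, 33, 33, 32, 34, 35, 33, 33, 34, 34, 38, 46, 65, 69] [49, 51, 52, 48, 50, 51, 48, 43, 43, 41, 41, 49, 90, 98, 98, 96, 92]
-45 [32, 32, 33, 31, 34, 40, 33, 29, 32, 35, 38, 50, 66, 75, 73, 77] [48, 48, 48, 47, 48, 50, 48, 42, 42, 41, 40, 48, 103, 114, 113, 114, 114]
-30 [93, 145, 163, 168, 172, 180, 182, 137, 101, 88, 79, 75, 74, 74, 73, 73] [79, 78, 77, 77, 80, 81, 68, 45, 40, 40, 39, 50, 179, 168, 134, 77, 74]
10 [59, 58, 56, 56, 59, 63, 67, 73, 77, 77, 77, 77, 77, 76, 77, 78] [164, 164, 164, 165, 166, 164, 164, 164, 164, 167, 149, 109, 60, 59, 60, 61, 60]
```

Run:
```python
from h import *
s=get_state();c=read_camera('wrist');Q=rot(s['orientation']);f=c['frame']
F=f.shape[0]/2/np.tan(np.radians(c['vertical_fov'])/2);o=Q.inv().apply(np.array(c['xyz'])-s['position'])
g=f.max(2)
def r(u,v):
    d=np.array([u-c['cx'],v-c['cy']]);q=np.hypot(*d);a=q/F;return Q.inv().apply(rot(c['orientation']).apply(np.r_[d/q*np.sin(a),np.cos(a)]))
# silhouette: for rows, leftmost & rightmost very dark pixel
for v in range(260,415,15):
    x=np.where(g[v]<28)[0]
    if len(x)==0: continue
    out=[]
    for u in(x.min(),x.max()):
        d=r(u,v)
        out.append([int(u)]+[tuple((1000*(o+d*(z-o[2])/d[2]))[:2].round(0)) for z in(-.04,-.06,-.08)])
    print(v,out)
```

```text
275 [[339, (np.float64(15.0), np.float64(26.0)), (np.float64(26.0), np.float64(22.0)), (np.float64(38.0), np.float64(17.0))], [366, (np.float64(15.0), np.float64(38.0)), (np.float64(26.0), np.float64(31.0)), (np.float64(37.0), np.float64(25.0))]]
290 [[215, (np.float64(8.0), np.float64(-25.0)), (np.float64(21.0), np.float64(-20.0)), (np.float64(33.0), np.float64(-16.0))], [376, (np.float64(7.0), np.float64(43.0)), (np.float64(20.0), np.float64(36.0)), (np.float64(33.0), np.float64(28.0))]]
305 [[165, (np.float64(-1.0), np.float64(-48.0)), (np.float64(13.0), np.float64(-40.0)), (np.float64(27.0), np.float64(-31.0))], [514, (np.float64(-10.0), np.float64(128.0)), (np.float64(6.0), np.float64(105.0)), (np.float64(21.0), np.float64(83.0))]]
320 [[170, (np.float64(-9.0), np.float64(-47.0)), (np.float64(6.0), np.float64(-39.0)), (np.float64(22.0), np.float64(-31.0))], [449, (np.float64(-13.0), np.float64(85.0)), (np.float64(3.0), np.float64(70.0)), (np.float64(19.0), np.float64(56.0))]]
335 [[90, (np.float64(-25.0), np.float64(-96.0)), (np.float64(-7.0), np.float64(-79.0)), (np.float64(12.
[... 739 characters left out ...]
-123.0)), (np.float64(-20.0), np.float64(-97.0))], [505, (np.float64(-74.0), np.float64(151.0)), (np.float64(-47.0), np.float64(124.0)), (np.float64(-20.0), np.float64(98.0))]]
395 [[34, (np.float64(-98.0), np.float64(-176.0)), (np.float64(-67.0), np.float64(-145.0)), (np.float64(-36.0), np.float64(-114.0))], [518, (np.float64(-98.0), np.float64(176.0)), (np.float64(-67.0), np.float64(146.0)), (np.float64(-36.0), np.float64(115.0))]]
410 [[23, (np.float64(-128.0), np.float64(-207.0)), (np.float64(-92.0), np.float64(-171.0)), (np.float64(-56.0), np.float64(-134.0))], [529, (np.float64(-127.0), np.float64(207.0)), (np.float64(-91.0), np.float64(171.0)), (np.float64(-55.0), np.float64(135.0))]]
```

The linkage widens past the posts only above about 124 mm, so it clears their tops at 105 mm. I'll carry on.

Request:
carry_out(
  deltas=[
    [-0.002, 0, 0, 0, 0, 0, 0.7],
    [-0.004, 0, 0, 0, 0, 0, 0.7],
    [-0.006, 0, 0, 0, 0, 0, 0.7],
    [-0.008, 0, 0, 0, 0, 0, 0.7],
    [-0.01, 0, 0, 0, 0, 0, 0.7],
    [-0.0125, 0, 0, 0, 0, 0, 0.7],
    [-0.015, 0, 0, 0, 0, 0, 0.7],
    [-0.0175, 0, 0, 0, 0, 0, 0.7],
    [-0.02, 0, 0, 0, 0, 0, 0.7],
    [-0.0225, 0, 0, 0, 0, 0, 0.7],
    [-0.025, 0, 0, 0, 0, 0, 0.7],
    [-0.0275, 0, 0, 0, 0, 0, 0.7],
    [-0.03, 0, 0, 0, 0, 0, 0.7],
    [-0.0325, 0, 0, 0, 0, 0, 0.7],
    [-0.035, 0, 0, 0, 0, 0, 0.7],
    [-0.0375, 0, 0, 0, 0, 0, 0.7],
    [-0.04, 0, 0, 0, 0, 0, 0.7],
    [-0.042, 0, 0, 0, 0, 0, 0.7],
    [-0.044, 0, 0, 0, 0, 0, 0.7],
    [-0.044, 0, 0, 0, 0, 0, 0.7],
  ],
)

```text
t: 30.8
position: [0.5871, 0.0066, 0.0454]
orientation: [-0.0, 0.772, 0.636, 0.001]
wrist_force: [0.6, 2.4, 2.1]
grip_width: 0.0599
gripper_force: 0.9
```

Run:
```python
from h import *
where(); sides((-20,20,30,45,55))
```

```text
t 30.8 trolley mm [-44.4  -1.7] z 45.4 jaw 1.571 F [0.6 2.4 2.1] w 0.05985195195436361
-20 [37, 38, 38, 37, 34, 35, 35, 36, 38, 38, 40, 40, 40, 38, 39, 41] [48, 50, 47, 48, 49, 51, 46, 42, 41, 39, 38, 57, 92, 96, 92, 89, 89]
20 [41, 64, 86, 97, 97, 96, 95, 131, 142, 95, 76, 71, 72, 71, 71, 74] [162, 163, 163, 162, 161, 162, 164, 164, 164, 161, 149, 101, 67, 54, 59, 73, 76]
30 [123, 139, 160, 131, 118, 133, 149, 161, 183, 153, 78, 67, 66, 70, 70, 71] [48, 71, 77, 78, 78, 81, 67, 43, 39, 38, 36, 37, 157, 199, 185, 155, 123]
45 [191, 190, 190, 190, 192, 194, 198, 174, 99, 80, 76, 84, 82, 74, 67, 62] [49, 49, 48, 46, 48, 70, 71, 48, 39, 37, 36, 31, 156, 197, 195, 193, 193]
55 [191, 190, 190, 191, 192, 193, 196, 146, 103, 79, 77, 77, 76, 75, 74, 80] [50, 48, 47, 62, 77, 82, 71, 53, 40, 38, 34, 88, 198, 196, 193, 191, 190]
```

Request:
carry_out(
  deltas=[
    [-0.002, 0, 0, 0, 0, 0, 0.7],
    [-0.004, 0, 0, 0, 0, 0, 0.7],
    [-0.006, 0, 0, 0, 0, 0, 0.7],
    [-0.0085, 0, 0, 0, 0, 0, 0.7],
    [-0.011, 0, 0, 0, 0, 0, 0.7],
    [-0.0135, 0, 0, 0, 0, 0, 0.7],
    [-0.016, 0, 0, 0, 0, 0, 0.7],
    [-0.0185, 0, 0, 0, 0, 0, 0.7],
    [-0.021, 0, 0, 0, 0, 0, 0.7],
    [-0.0235, 0, 0, 0, 0, 0, 0.7],
    [-0.026, 0, 0, 0, 0, 0, 0.7],
    [-0.0285, 0, 0, 0, 0, 0, 0.7],
    [-0.031, 0, 0, 0, 0, 0, 0.7],
    [-0.0335, 0, 0, 0, 0, 0, 0.7],
    [-0.036, 0, 0, 0, 0, 0, 0.7],
    [-0.0385, 0, 0, 0, 0, 0, 0.7],
    [-0.041, 0, 0, 0, 0, 0, 0.7],
    [-0.043, 0, 0, 0, 0, 0, 0.7],
    [-0.045, 0, 0, 0, 0, 0, 0.7],
  ],
)

```text
t: 32.75
position: [0.5786, -0.0372, 0.0454]
orientation: [-0.001, 0.772, 0.636, 0.001]
wrist_force: [0.1, 3.3, 1.8]
grip_width: 0.0601
gripper_force: 1.8
```

Request:
carry_out(
  deltas=[
    [-0.002, 0, 0, 0, 0, 0, 0.7],
    [-0.004, 0, 0, 0, 0, 0, 0.7],
    [-0.006, 0, 0, 0, 0, 0, 0.7],
    [-0.0085, 0, 0, 0, 0, 0, 0.7],
    [-0.011, 0, 0, 0, 0, 0, 0.7],
    [-0.0135, 0, 0, 0, 0, 0, 0.7],
    [-0.016, 0, 0, 0, 0, 0, 0.7],
    [-0.0185, 0, 0, 0, 0, 0, 0.7],
    [-0.021, 0, 0, 0, 0, 0, 0.7],
    [-0.0235, 0, 0, 0, 0, 0, 0.7],
    [-0.026, 0, 0, 0, 0, 0, 0.7],
    [-0.0285, 0, 0, 0, 0, 0, 0.7],
    [-0.031, 0, 0, 0, 0, 0, 0.7],
    [-0.033, 0, 0, 0, 0, 0, 0.7],
    [-0.035, 0, 0, 0, 0, 0, 0.7],
    [-0.0365, 0, 0, 0, 0, 0, 0.7],
    [-0.0375, 0, 0, 0, 0, 0, 0.7],
    [-0.038, 0, 0, 0, 0, 0, 0.7],
    [-0.038, 0, 0, 0, 0, 0, 0.7],
  ],
)

```text
t: 34.65
position: [0.5713, -0.0745, 0.0452]
orientation: [-0.001, 0.772, 0.636, 0.001]
wrist_force: [0.9, 2.8, 3.0]
grip_width: 0.0598
gripper_force: 1.7
```

Run:
```python
from h import *
where(); sides((70,90,110,130))
```

```text
t 34.65 trolley mm [38.2 -1.7] z 45.2 jaw 1.571 F [0.9 2.8 3. ] w 0.05980953700765049
70 [34, 33, 32, 32, 32, 32, 31, 32, 33, 33, 32, 32, 34, 36, 38, 38] [76, 70, 50, 46, 47, 50, 50, 45, 40, 39, 38, 58, 99, 101, 98, 98, 99]
90 [32, 32, 31, 31, 30, 30, 30, 30, 32, 34, 32, 32, 31, 31, 31, 30] [51, 67, 62, 58, 46, 54, 54, 44, 39, 38, 39, 45, 87, 102, 102, 99, 98]
110 [26, 26, 52, 117, 181, 198, 197, 191, 171, 102, 70, 65, 67, 69, 69, 68] [76, 79, 79, 77, 79, 80, 75, 47, 39, 37, 33, 70, 142, 196, 194, 192, 193]
130 [193, 193, 193, 192, 192, 193, 197, 159, 89, 99, 97, 88, 76, 67, 65, 61] [43, 44, 44, 46, 46, 46, 43, 40, 39, 39, 36, 49, 93, 177, 198, 197, 194]
```

Now I'll back off straight to behind the gap, lift and check.

Request:
carry_out(
  deltas=[
    [0.005, 0, 0, 0, 0, 0, 0.7],
    [0.015, 0, 0, 0, 0, 0, 0.7],
    [0.035, 0, 0, 0, 0, 0, 0.7],
    [0.06, 0, 0, 0, 0, 0, 0.7],
    [0.09, 0, 0, 0, 0, 0, 0.7],
    [0.12, 0, -0.01, 0, 0, 0, 0.7],
    [0.15, 0, -0.05, 0, 0, 0, 0.7],
    [0.18, 0, -0.09, 0, 0, 0, 0.7],
    [0.21, 0, -0.13, 0, 0, 0, 0.7],
    [0.24, 0, -0.15, 0, 0, 0, 0.7],
    [0.25, 0, -0.15, 0, 0, 0, 0.7],
    [0.25, 0, -0.15, 0, 0, 0, 0.7],
    [0.25, 0, -0.15, 0, 0, 0, 0.7],
  ],
)

```text
t: 36.0
position: [0.6168, 0.1696, 0.1928]
orientation: [-0.001, 0.772, 0.636, -0.002]
wrist_force: [0.6, -0.0, 0.1]
grip_width: 0.0596
gripper_force: 0.0
```

Run:
```python
from h import *
where(); edges((20,-100),(178,100))
c=read_camera('top'); T=np.load("T.npy"); th=T[0]; Rm=np.array([[np.cos(th),-np.sin(th)],[np.sin(th),np.cos(th)]])
# bowl: blob brighter than tile within the tile square
g=cv2.GaussianBlur(c['frame'].max(2),(3,3),0); k=np.array([proj(c,np.r_[T[1:]+Rm@np.array(p)/1000,.069]) for p in((58,-50),(138,-50),(138,50),(58,50))]).astype(np.int32)
r=np.zeros_like(g); cv2.fillPoly(r,[k],1); m=((g>84)&(r>0)).astype(np.uint8)
cs,_=cv2.findContours(m,0,1); cn=max(cs,key=cv2.contourArea); e,rad=cv2.minEnclosingCircle(cn)
p=onplane(c,*e,.101)[:2]-T[1:]; print("bowl",(p@Rm*1000).round(1),"radius px",rad)
```

```text
t 36.0 trolley mm [-210.1   -3.6] z 192.8 jaw 1.571 F [ 0.6 -0.   0.1] w 0.059628572470607454
top rect 94.6 0.2 size 109.2 125.5 ang 0.07
extent [ 39.9 -62.6] [149.2  62.9]
front: ang -0.66 x at y=0 148.1
[[147.0, -43.0], [149.0, -37.0], [148.0, -31.0], [147.0, -25.0], [149.0, -18.0], [149.0, -15.0], [148.0, -9.0], [147.0, -3.0], [148.0, 7.0], [148.0, 10.0], [149.0, 20.0], [149.0, 23.0], [148.0, 29.0], [149.0, 39.0], [149.0, 42.0]]
side 1 [[78.0, 57.0], [84.0, 55.0], [90.0, 56.0], [96.0, 58.0], [103.0, 56.0], [109.0, 57.0], [112.0, 57.0], [121.0, 56.0], [127.0, 57.0], [130.0, 58.0]]
side -1 [[75.0, -57.0], [81.0, -56.0], [88.0, -58.0], [97.0, -59.0], [101.0, -62.0], [107.0, -61.0], [113.0, -62.0], [116.0, -62.0], [122.0, -61.0], [129.0, -63.0]]
bowl [94.9  4. ] radius px 12.118480682373047
```

```bash
python3 -c "
from plant import *
print(job_done())"
```

```text
the job is handed in; nothing more can be done
None
```

I handed the job in at about 36 s of the 72 s allowed. By my last camera measurement, the setter was square within about 1° on the kiln shelf, its middle roughly 2 mm from the shelf's middle, with the bowl about 7 mm off the tile's centre and the arm withdrawn clear; I got no verdict back.

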